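# Change a divider in the brush display

### The arm

A 6-joint arm with a two-finger parallel gripper is mounted at the origin on the work surface. World frame = base frame: x ahead of the robot, y to its left, z up, the work surface at z = 0. Lengths are in m, angles in rad, forces in N, time in s.
With the tool pointing down it reaches from about 0.3 to 0.775 m from the base axis. Payload 14.6 kg.
Tool frame: the origin (TCP) lies on the centre line of the jaws, within the pads' length; the fingertips stand 19 mm ahead of it and the grasp point (between the pads) is the TCP; y points along the fingers, x is the direction in which the jaws open and shut, and the axes are right-handed (so a half turn about y gives the same grasp; the last joint's range is limited). The gripper opens to 94 mm and grips with 3 to 60 N. Pads are 16 mm wide; open, the fingers measure 119 mm over their backs; the gripper's body (75 mm by 177 mm) begins 78 mm behind the grasp point.
Start: joints at [-1.415, 0.3, 1.521, -0, 1.321, -0.067], TCP at [0.122, -0.536, 0.189] pointing down, gripper open.
Joint ranges: [-3.03, 3.03], [-0.79, 2.21], [0.23, 2.52], [-1.04, 4.18], [0, 3.07], [-2.55, 2.55]. Speed limits (rad/s): [2.22, 2.22, 2.57, 3.14, 3.14, 3.14].

### API

Orientations are given as [roll, pitch, yaw] about the fixed x, y, z axes, in that order (R = Rz(yaw) Ry(pitch) Rx(roll)).
In Python, from station import ctrl, optics gives the robot as it stands.
- The arm moves only by the tool jog_arm, never from a script. Its argument "targets" is a list of rows, each a list of 3 entries, a list of its own where there are three numbers: the finger opening in cm, from 0 to 9.4, then the shift along the tool's x, y, z in cm, then the turn about the tool's y in rad. A call has 1 to 10 rows; each row is the pose to reach, as a shift and turn from the pose commanded when the call began, along the tool's axes at that moment; what a row does not reach only later rows make up. A row lasts 1/10 s, in which the tool goes at most 50 mm and 8.59 degrees, less where a joint would pass 70% of its speed; a pose out of reach is approached as far as the arm can. A call with a gripper value outside its range is refused whole. The fingers move at their own pace and stop on an object; "grip_force" is the grip in N (left out, the last holds). Time passes only in rows, so rows that repeat a pose let the fingers close. It gives the time, the measured TCP pose, the force and the opening at its end, in the units of the state.
- ctrl.get_obs(): the state, without advancing time (a new reading comes with each control period).
- optics.camera(name): name is "side" or "top" or "wrist"; returns a dict with "img" (384x512x3 uint8, red, green, blue), "range_z" (384x512 float32, m along the optical axis (not along the pixel's ray), 0 where there is no reading), "camera_matrix" (3x3 intrinsics, pixels), "world_to_cam" (4x4, takes a point from world to camera coordinates); the wrist camera has in their place "mount" (4x4, takes a point from camera to tool coordinates, whose origin is the TCP and whose axes are the tool frame's). Camera axes: x right, y up, looking along -z (the intrinsics and any distortion apply to the point x, -y, -z); pixel columns grow to the right and rows downward; lengths in m; the calibration is good to about 2 mm. A picture is of the moment at which its call begins: read the wrist's pose just before it.
- ctrl.hand_in(): hands the job in, once; it reports no verdict.
The state is a dict: "time_s": time; "qpos": joint angles; "joint_vel": joint speeds; "tau": joint torques, N m; "ee_pos": TCP position; "eef_rot": TCP orientation; "force": force on the tool from outside, world axes, zero at the start; "moment": the same for the moment, N m; "grip_width": finger opening in m.
Only numpy, scipy, OpenCV 4.12 (cv2) and the standard library are available. Lean on these libraries where they do the work, as an engineer would, in place of code of your own. Each camera call takes 0.05 s, during which the arm holds its last target. There are 200 camera calls.

### The job

In the sloped brush display, pull the short orange divider out of its slot and put it in the blue returns tray. Then take the tall clear divider with the green tab from the steel stand and slide it down into that same slot until it is fully home, and let it go. Leave the jars, tools and other goods on the table where they are.

Things in the scene. Friction and masses are not known exactly. Their poses are not given: they have to be found in the camera images.
- display: Fixed sloped brush display on a pale wood plinth, 310 mm wide (y), 130 mm deep (x); origin on the table under its middle, x towards its back. Four white slots 75 mm apart along y; up along each slot is (-sin 25 deg, 0, cos 25 deg) in its axes (mouths lean to the robot). Three hold fixed clear dividers with green tabs, rising 115 mm up the slope from the slot floor.
- slot: The slot to refit (orange divider in it), any of the 4; fixed. Origin: centre of its floor, 115 mm above the table. Its axes are level, z vertical, parallel to the display's; the slot runs from the origin up (-sin 25 deg, 0, cos 25 deg). Straight walls 50 mm deep up the slope, then a flare to 61 mm (65 at the ends). Inside 10.5 mm wide along y, 114 mm long along (cos 25 deg, 0, sin 25 deg).
- slot_mouth (a point): Point in the middle of the slot's flared mouth, 60 mm up the slope from slot. Its axes are those of slot.
- old_divider: Old short divider, loose, about 80 g: orange plate 110 mm wide (x), 80 high (z), 8 thick (y), with a centred red tab on top 50 wide, 20 high, 8 thick (100 mm over all). Origin: centre of its lower edge; z up the plate to the tab. At the start it stands on the slot's floor, its z up the slope.
- old_grip (a point): Centre of the old divider's red tab, 90 mm up its z from its origin.
- new_divider: New tall divider, loose, about 105 g: clear plate 110 mm wide (x), 90 high (z), 8 thick (y), with a centred green tab on top 50 wide, 25 high, 8 thick (115 mm over all). Origin: centre of its lower edge; z up the plate to the tab. At the start it stands upright in the stand. Both faces are alike.
- new_grip (a point): Centre of the new divider's green tab, 102.5 mm up its z from its origin.
- stand: Fixed dark steel stand, foot 150 x 60 mm, with an upright pocket 116 x 11 mm inside, floor 8 mm and rim 53 mm above the table, that holds the new divider; origin on the table under its middle, x along the pocket.
- tray: Fixed blue open returns tray, 190 (x) x 150 (y) x 45 mm high, walls and floor 5 mm; origin on the table under its middle.
- gesso: white plastic jar with white lid, 70 mm across, 150 mm tall; loose bystander, origin at the centre of its underside
- paint_jar: amber glass jar with black lid, 64 mm across, 90 mm tall; loose bystander, origin at the centre of its underside
- varnish: yellow can, 54 mm across, 130 mm tall; loose bystander, origin at the centre of its underside
- ink: blue ink bottle, 48 mm across, 75 mm tall; loose bystander, origin at the centre of its underside
- tape: roll of paper tape lying flat, 90 mm across, 25 mm high; loose bystander, origin at the centre of its underside
- wash_brush: paint brush lying on the table, 190 mm long along its x; loose bystander

How it is judged:
By the outcome, as a careful person would: the job done as asked, in the order asked, and still so for the second after the job is handed in, with the robot touching nothing.
It also fails if it takes over 67 s, if anything falls off the work surface, if the arm or the gripper's body presses on something with over 40 N, if the wrist force passes 120 N, or if a joint passes its speed limit or range.

## Working session

There is one attempt and no reset: what is moved stays moved. The work goes in short steps, Python scripts to look and compute and a tool call to move; the robot and the scene stay as the last step left them, time stands still between calls to the robot, and variables do not carry over. Pictures are saved under pics/ and viewed, about 8 in all and at most 12, crops included, and the job is handed in when it is done.

Besides the shell and the picture viewer there is one more tool, called after "Call:" by a JSON object that holds its "name" and its "arguments". jog_arm: Moves the arm, as the interface text tells. Its arguments: {"type":"object","properties":{"targets":{"type":"array","items":{"type":"array"}},"grip_force":{"type":"number"}},"required":["targets"]}

```bash
ls; mkdir -p pics; cat > h.py <<'E'
import numpy as np, cv2
from scipy.spatial.transform import Rotation as R
from station import ctrl, optics
def T_tool():
    o=ctrl.get_obs(); T=np.eye(4); r=np.array(o["eef_rot"])
    T[:3,:3]=R.from_euler('xyz',r).as_matrix() if r.size==3 else r.reshape(3,3)
    T[:3,3]=o["ee_pos"]; return T
def shot(name,fn=None):
    T=T_tool(); c=optics.camera(name)
    M=T@np.array(c["mount"]) if "mount" in c else np.linalg.inv(np.array(c["world_to_cam"]))
    d=c["range_z"]; K=np.array(c["camera_matrix"]); v,u=np.mgrid[:384,:512]
    P=np.stack([(u-K[0,2])/K[0,0]*d,-(v-K[1,2])/K[1,1]*d,-d],-1)
    W=P@M[:3,:3].T+M[:3,3]; W[d==0]=np.nan
    if fn: cv2.imwrite('pics/'+fn,cv2.cvtColor(c["img"],cv2.COLOR_RGB2BGR))
    return c["img"],W,K,M,[k for k in c]
E
python3 - <<'E'
from h import *
o=ctrl.get_obs(); print(o)
for n in("top","side"):
    img,W,K,M,k=shot(n,n+'0.png'); np.savez(n+'0.npz',img=img,W=W); print(k,K,M[:3].round(3))
a=cv2.imread('pics/top0.png')
b=cv2.imread('pics/side0.png')
E
```

```text
pics
{'time_s': 0.0, 'qpos': array([-1.41460191e+00,  3.00481644e-01,  1.52156046e+00,  1.77755778e-05,
        1.32067286e+00, -6.66193429e-02]), 'joint_vel': array([-0.00123571,  0.00039591, -0.00060063, -0.00104631, -0.00028471,
       -0.00080566]), 'tau': array([-1.53592387e-04, -5.31811166e+01, -3.52736771e+01,  7.08374265e-02,
        2.43608822e-02, -9.29064868e-05]), 'ee_pos': array([ 0.1214863 , -0.53614292,  0.18848927]), 'eef_rot': array([-1.57070444e+00,  1.11867475e-03, -1.34798693e+00]), 'force': array([0.78270874, 0.46764118, 0.44041722]), 'moment': array([-0.03194501,  0.01037895, -0.01624898]), 'grip_width': 0.09440284496275281}
['img', 'range_z', 'camera_matrix', 'world_to_cam'] [[492.28209916   0.         248.75251508]
 [  0.         492.28209916 187.77261347]
 [  0.           0.           1.        ]] [[ 0.023  0.985 -0.172  0.218]
 [-1.     0.026  0.015  0.01 ]
 [ 0.019  0.172  0.985  1.902]]
['img', 'range_z', 'camera_matrix', 'world_to_cam'] [[378.69864457   0.         262.79112245]
 [  0.         378.69864457 192.29190183]
 [  0.           0.           1.        ]] [[-0.951  0.179 -0.252  0.276]
 [-0.309 -0.526  0.792  0.873]
 [ 0.009  0.831  0.556  0.776]]
```

View pics/top0.png

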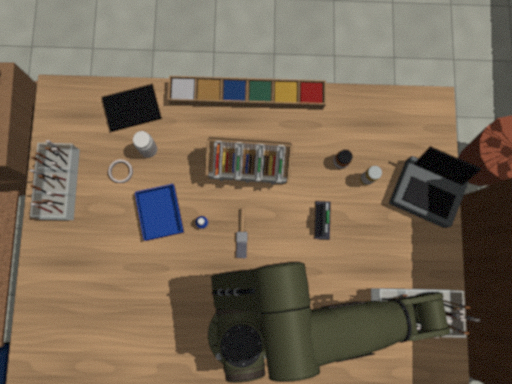

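View pics/side0.png

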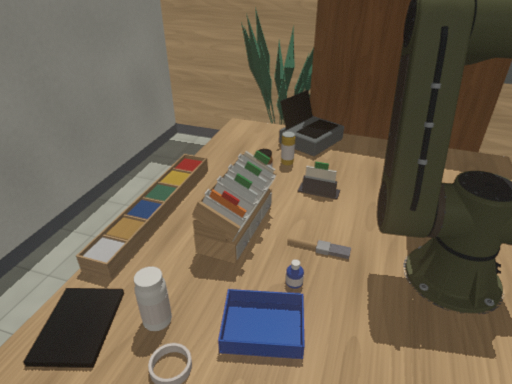

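Top view: display around px (248,160) with orange divider in its left slot (217,160); stand at (322,220), tray (160,212). Now for measuring.

```bash
python3 - <<'E'
from h import *
for n in("top","side"):
    z=np.load(n+'0.npz'); img,W=z['img'],z['W']; hsv=cv2.cvtColor(img,cv2.COLOR_RGB2HSV); H,S,V=[hsv[...,i].astype(int) for i in range(3)]
    X,Y,Z=W[...,0],W[...,1],W[...,2]
    inb=(X>.2)&(X<.85)&(abs(Y)<.6)
    def rep(t,m):
        p=W[m&inb]
        if len(p)<5: print(n,t,len(p)); return
        (c,s,a)=cv2.minAreaRect(p[:,:2].astype(np.float32))
        print(n,t,len(p),'med',np.median(p,0).round(4),'rect',np.round(c,4),np.round(s,4),round(a,1),'z',np.percentile(p[:,2],[2,98]).round(3))
    rep('tray',(H>100)&(H<130)&(S>150)&(Y>.1)&(X<.62)&(Z<.06)&(X>.25)&(Y>.24))
    rep('trayrim',(H>100)&(H<130)&(S>150)&(Z>.035)&(Z<.055)&(Y>.2))
    rep('red',(((H<6)|(H>174))&(S>130)&(Z>.15)))
    rep('orange',((H>=7)&(H<=16)&(S>180)&(Z>.15)))
    rep('stand',(X<.6)&(X>.35)&(Y<-.2)&(Y>-.4)&(Z>.02))
    rep('standtop',(X<.6)&(X>.35)&(Y<-.2)&(Y>-.4)&(Z>.08))
    rep('standhi',(X<.6)&(X>.35)&(Y<-.2)&(Y>-.4)&(Z>.112))
    rep('disp',(abs(Y)<.3)&(X>.45)&(X<.8)&(Z>.1))
    g=((H>45)&(H<85)&(S>80)&(V>40)&inb&(Z>.08)).astype(np.uint8)
    k,l,st,_=cv2.connectedComponentsWithStats(g)
    for i in range(1,k):
        if st[i,4]>=6: rep('green%s'%st[i],l==i)
a=cv2.imread('pics/top0.png'); b=cv2.imread('pics/side0.png')
cv2.imwrite('pics/crop1.png',np.vstack([cv2.resize(a[125:250,125:345],None,fx=2.7,fy=2.7,interpolation=2)[:,:600],cv2.resize(b[140:265,190:350],None,fx=2,fy=2,interpolation=2).copy() if 0 else np.pad(cv2.resize(b[140:265,190:350],None,fx=2,fy=2,interpolation=2),((0,0),(0,274),(0,0)))[:,:594]]))
E
```

```text
top tray 1830 med [0.446  0.3275 0.0066] rect [0.4442 0.3216] [0.1879 0.147 ] 14.4 z [-0.005  0.047]
top trayrim 141 med [0.3983 0.2819 0.0439] rect [0.4423 0.3212] [0.184 0.147] 14.4 z [0.036 0.053]
top red 36 med [0.6133 0.0983 0.2024] rect [0.61   0.0998] [0.0058 0.0462] 87.8 z [0.152 0.214]
top orange 7 med [0.6482 0.0964 0.2029] rect [0.6217 0.0971] [0.0013 0.0756] 88.0 z [0.167 0.215]
top stand 243 med [ 0.4302 -0.3018  0.0645] rect [ 0.4321 -0.3111] [0.0348 0.1242] 86.3 z [0.024 0.13 ]
top standtop 101 med [ 0.4298 -0.3038  0.1018] rect [ 0.4326 -0.3051] [0.0095 0.11  ] 88.4 z [0.081 0.132]
top standhi 39 med [ 0.4298 -0.3051  0.1231] rect [ 0.4314 -0.3053] [0.009  0.0478] 86.4 z [0.113 0.133]
top disp 3000 med [ 0.6414 -0.014   0.1465] rect [ 0.6338 -0.0125] [0.3105 0.1548] 87.5 z [0.102 0.219]
top green[237 157   2  13  26] 26 med [0.6006 0.0255 0.219 ] rect [0.599  0.0255] [0.0378 0.0035] 1.4 z [0.207 0.233]
top green[258 158   3  14  25] 25 med [ 0.5937 -0.0496  0.2202] rect [ 0.5962 -0.0488] [0.0062 0.0417] 85.4 z [0.208 0.231]
top green[279 160   3  13  27] 27 med [ 0.59
[... 816 characters left out ...]
ide standhi 49 med [ 0.4344 -0.3014  0.12  ] rect [ 0.4346 -0.3031] [0.0143 0.0492] 88.2 z [0.112 0.125]
side disp 4137 med [0.6201 0.0366 0.1703] rect [ 0.6062 -0.0852] [0.4949 0.1832] 74.7 z [0.107 0.219]
side green[255 151  15  13 109] 109 med [ 0.5988 -0.1199  0.2093] rect [ 0.6375 -0.2449] [0.0437 0.2872] 18.4 z [0.089 0.227]
side green[245 162  16  13 103] 103 med [ 0.5996 -0.0445  0.2121] rect [ 0.6003 -0.0463] [0.0467 0.0123] 3.7 z [0.196 0.227]
side green[315 162  14   7  73] 73 med [ 0.4343 -0.3019  0.1156] rect [ 0.4335 -0.3018] [0.0448 0.0134] 5.1 z [0.103 0.125]
side green[235 174  17  14 113] 113 med [0.6026 0.0301 0.2119] rect [0.603 0.029] [0.0095 0.047 ] 87.7 z [0.196 0.227]
```

View pics/crop1.png

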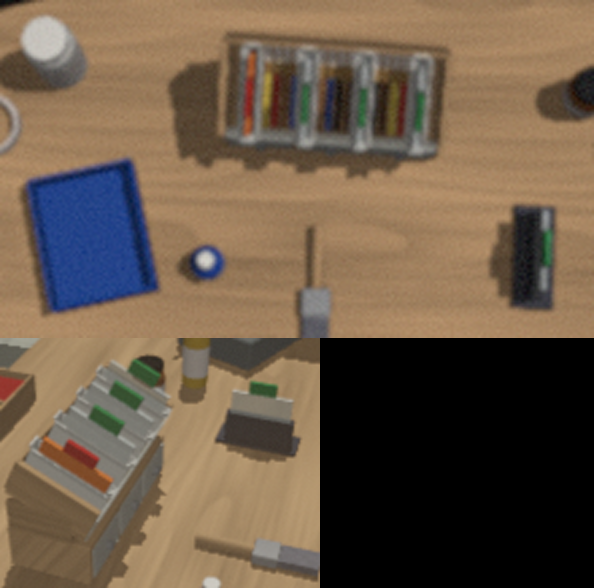

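```bash
cat >> h.py <<'E'
def go(p,yaw_deg):
    "shift (cm, tool axes) and turn to world TCP p, yaw"
    T=T_tool(); d=T[:3,:3].T@(np.array(p)-T[:3,3])*100
    y=np.degrees(np.arctan2(T[1,0],T[0,0])); a=-((yaw_deg-y+180)%360-180)
    print('shift',d.round(2),'turn',np.radians(a).round(4),'at',T[:3,3].round(4),'yaw',y.round(2))
YD=-2.5
E
python3 - <<'E'
from h import *
go([.612,.101,.32],-92.5)
E
```

```text
shift [-51.32 -13.09  61.92] turn 0.2664 at [ 0.1215 -0.5362  0.1885] yaw -77.23
```

Call:
{"name": "jog_arm", "arguments": {"targets": [[4, [-5, -13.1, 6], 0.05], [4, [-51.3, -13.1, 61.9], 0.266], [4, [-51.3, -13.1, 61.9], 0.266], [4, [-51.3, -13.1, 61.9], 0.266], [4, [-51.3, -13.1, 61.9], 0.266], [4, [-51.3, -13.1, 61.9], 0.266], [4, [-51.3, -13.1, 61.9], 0.266], [4, [-51.3, -13.1, 61.9], 0.266], [4, [-51.3, -13.1, 61.9], 0.266], [4, [-51.3, -13.1, 61.9], 0.266]], "grip_force": 30}}

```text
time_s: 1.1
ee_pos: [0.41, -0.1605, 0.2827]
eef_rot: [-1.571, -0.0, -1.614]
force: [0.6, -0.3, -0.1]
grip_width: 0.0398
```

```bash
python3 - <<'E'
from h import *
go([.612,.101,.32],-92.5)
E
```

```text
shift [-27.    -3.73  19.05] turn 0.0004 at [ 0.41   -0.1605  0.2827] yaw -92.48
```

Call:
{"name": "jog_arm", "arguments": {"targets": [[4, [-25, -3.7, 17.5], 0], [4, [-25, -3.7, 17.5], 0], [4, [-25, -3.7, 17.5], 0], [4, [-25, -3.7, 17.5], 0], [4, [-25, -3.7, 17.5], 0], [4, [-25, -3.7, 17.5], 0], [4, [-25, -3.7, 17.5], 0], [4, [-25, -3.7, 17.5], 0], [4, [-25, -3.7, 17.5], 0]]}}

```text
time_s: 2.0
ee_pos: [0.5945, 0.0788, 0.3192]
eef_rot: [-1.571, -0.0, -1.615]
force: [0.2, -0.7, 0.4]
grip_width: 0.0399
```

```bash
python3 - <<'E'
from h import *
img,W,K,M,k=shot('wrist','w1.png'); np.savez('w1.npz',img=img,W=W)
go([.612,.101,.32],-92.5); print(ctrl.get_obs()['qpos'].round(2))
hsv=cv2.cvtColor(img,cv2.COLOR_RGB2HSV); H,S,V=[hsv[...,i].astype(int) for i in range(3)]
Z=W[...,2]
for t,m in(('red',((H<6)|(H>174))&(S>130)&(Z>.15)),('or',(H>=7)&(H<=16)&(S>170)&(Z>.13)),('gr',(H>45)&(H<85)&(S>80)&(Z>.18)&(Z<.26))):
    m=m&np.isfinite(Z); p=W[m]
    if len(p)<5: print(t,len(p));continue
    q=cv2.minAreaRect(p[:,:2].astype(np.float32)); print(t,len(p),np.median(p,0).round(4),np.round(q[0],4),np.round(q[1],4),q[2],np.percentile(p,[2,98],axis=0).round(4))
E
```

```text
shift [-2.32 -0.04  1.66] turn -0.0007 at [0.5944 0.0785 0.3196] yaw -92.54
[ 0.07  0.36  1.15 -0.    1.64  1.69]
red 278 [0.6157 0.1016 0.2054] [0.6125 0.102 ] [0.0071 0.0517] 87.1336898803711 [[0.5887 0.0978 0.1947]
 [0.6373 0.1058 0.2143]]
or 358 [0.6512 0.099  0.1975] [0.6244 0.1013] [0.0067 0.1104] 87.4873275756836 [[0.5731 0.0961 0.1523]
 [0.6783 0.1043 0.2093]]
gr 1673 [ 0.6033 -0.0482  0.2149] [ 0.6009 -0.0468] [0.1579 0.0526] 87.42626953125 [[ 0.5764 -0.1241  0.1957]
 [ 0.6266  0.0318  0.2278]]
```

View pics/w1.png

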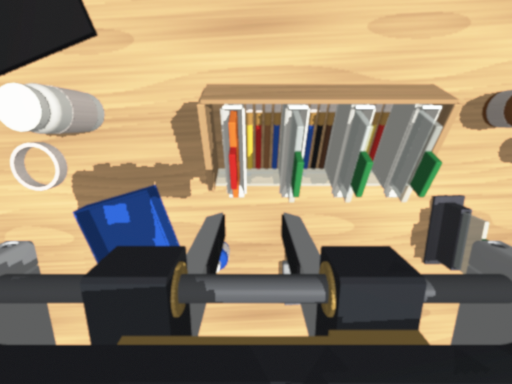

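Call:
{"name": "jog_arm", "arguments": {"targets": [[2.6, [-2.3, 0, 1.8], 0], [2.6, [-2.3, 0, 1.8], 0], [2.6, [-2.3, 0, 1.8], 0], [2.6, [-2.3, 4, 1.8], 0], [2.6, [-2.3, 7, 1.8], 0], [2.6, [-2.3, 9, 1.8], 0], [2.6, [-2.3, 9, 1.8], 0], [2.6, [-2.3, 9, 1.8], 0]]}}

```text
time_s: 2.85
ee_pos: [0.6139, 0.1011, 0.2308]
eef_rot: [-1.57, 0.0, -1.615]
force: [0.4, -0.7, 0.8]
grip_width: 0.0259
```

```bash
python3 - <<'E'
from h import *
go([.613,.101,.201],-92.5); print(ctrl.get_obs()['qpos'].round(2))
img,W,K,M,k=shot('wrist','w2.png')
hsv=cv2.cvtColor(img,cv2.COLOR_RGB2HSV); H,S,V=[hsv[...,i].astype(int) for i in range(3)]
Z=W[...,2]
for t,m in(('red',((H<6)|(H>174))&(S>130)&(Z>.15)),('redtop',((H<6)|(H>174))&(S>130)&(Z>.195)&(V>150))):
    p=W[m&np.isfinite(Z)]
    q=cv2.minAreaRect(p[:,:2].astype(np.float32)); print(t,len(p),np.median(p,0).round(4),np.round(q[0],4),np.round(q[1],4),q[2],np.percentile(p,[2,98],axis=0).round(4))
E
```

```text
shift [ 0.02  2.98 -0.09] turn -0.0004 at [0.6139 0.1011 0.2308] yaw -92.52
[ 0.1   0.44  1.24 -0.    1.46  1.72]
red 403 [0.6209 0.102  0.2066] [0.6131 0.1019] [0.007  0.0501] 87.95572662353516 [[0.59   0.0979 0.1959]
 [0.6376 0.1055 0.2147]]
redtop 71 [0.6356 0.101  0.2045] [0.6132 0.1016] [0.0061 0.0499] 87.64595031738281 [[0.6332 0.0976 0.1971]
 [0.6381 0.1037 0.2102]]
```

View pics/w2.png

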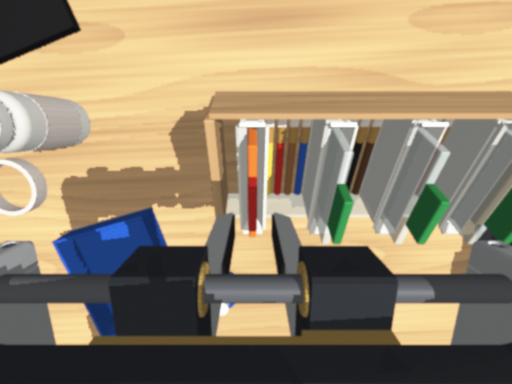

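The red tab (252,205) sits midway between the fingers (232 and 275). Descend and grip.

Call:
{"name": "jog_arm", "arguments": {"targets": [[2.6, [0, 1.5, 0], 0], [2.6, [0, 2.7, 0], 0], [2.6, [0, 2.9, 0], 0], [2.6, [0, 2.9, 0], 0], [0, [0, 2.9, 0], 0], [0, [0, 2.9, 0], 0], [0, [0, 2.9, 0], 0], [0, [0, 2.9, 0], 0], [0, [0, 2.9, 0], 0]], "grip_force": 30}}

```text
time_s: 3.8
ee_pos: [0.6139, 0.1019, 0.2006]
eef_rot: [-1.571, 0.0, -1.614]
force: [-0.3, 0.2, 0.7]
grip_width: 0.0003
```

```bash
python3 - <<'E'
from h import *
o=ctrl.get_obs(); print(o['force'],o['moment'],o['grip_width']); 
p=T_tool()[:3,3]; c,s=np.cos(np.radians(25)),np.sin(np.radians(25)); yd=np.radians(YD)
for L in(.03,.075): go(p+L*np.array([-s*np.cos(yd),-s*np.sin(yd),c]),-92.5)
E
```

```text
[-0.26200971  0.18277956  0.73186193] [ 0.06522373 -0.02582886 -0.03103229] 0.0003121849581543157
shift [-0.   -2.72 -1.27] turn 0.0004 at [0.6139 0.1019 0.2006] yaw -92.48
shift [-0.   -6.8  -3.17] turn 0.0004 at [0.6139 0.1019 0.2006] yaw -92.48
```

```bash
python3 - <<'E'
from h import *
img,W,K,M,k=shot('side'); np.savez('s2.npz',img=img,W=W)
a=cv2.cvtColor(img,cv2.COLOR_RGB2BGR)[110:270,160:360]
img2,W2,*_=shot('wrist')
b=cv2.cvtColor(img2,cv2.COLOR_RGB2BGR)[80:280,150:400]
cv2.imwrite('pics/c3.png',np.vstack([cv2.resize(a,(500,400),interpolation=2)[:, :],cv2.resize(b,(500,400))])[:790])
p=T_tool()[:3,3]
Wc=np.linalg.inv(M)
for q in(p,p-[0,0,.019]):
    c=(Wc@np.r_[q,1])[:3]; print(K[0,0]*c[0]/-c[2]+K[0,2], K[1,1]*-c[1]/-c[2]+K[1,2])
E
```

```text
229.83842099703708 196.8816111786886
230.11277980469728 202.6590041585448
```

View pics/c3.png

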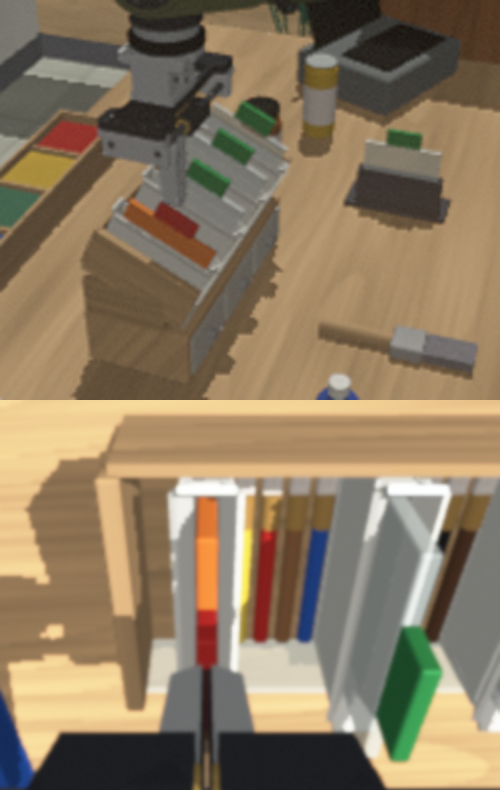

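```bash
python3 - <<'E'
from h import *
z=np.load('s2.npz'); img,W=z['img'],z['W']
for v in range(170,206,3):
    print(v,[(tuple(img[v,u]),tuple((W[v,u]*1000).round())) for u in (226,231)])
img,W,*_=shot('wrist')
print('w')
for v in range(150,270,10):
    u=150+int(207/2); u=253
    print(v,[(tuple(img[v,u]),tuple((W[v,u]*1000).round())) for u in (243,253)])
E
```

```text
170 [((np.uint8(101), np.uint8(99), np.uint8(95)), (np.float64(584.0), np.float64(184.0), np.float64(335.0))), ((np.uint8(91), np.uint8(89), np.uint8(87)), (np.float64(605.0), np.float64(107.0), np.float64(288.0)))]
173 [((np.uint8(104), np.uint8(102), np.uint8(99)), (np.float64(585.0), np.float64(183.0), np.float64(326.0))), ((np.uint8(90), np.uint8(88), np.uint8(86)), (np.float64(605.0), np.float64(107.0), np.float64(279.0)))]
176 [((np.uint8(101), np.uint8(101), np.uint8(97)), (np.float64(585.0), np.float64(184.0), np.float64(319.0))), ((np.uint8(91), np.uint8(89), np.uint8(87)), (np.float64(606.0), np.float64(106.0), np.float64(270.0)))]
179 [((np.uint8(106), np.uint8(104), np.uint8(103)), (np.float64(617.0), np.float64(113.0), np.float64(263.0))), ((np.uint8(92), np.uint8(89), np.uint8(86)), (np.float64(606.0), np.float64(107.0), np.float64(262.0)))]
182 [((np.uint8(104), np.uint8(102), np.uint8(100)), (np.float64(618.0), np.float64(112.0), np.float64(253.0))), ((np.uint8(95), np.uint8(92), np.uint8(90)), (np.float64(606.0), np.float64(108.0), np.float64(253.0)))]
185 [((np.uint
[... 3428 characters left out ...]
64(621.0), np.float64(102.0), np.float64(245.0)))]
240 [((np.uint8(109), np.uint8(110), np.uint8(111)), (np.float64(623.0), np.float64(107.0), np.float64(262.0))), ((np.uint8(47), np.uint8(24), np.uint8(25)), (np.float64(621.0), np.float64(102.0), np.float64(258.0)))]
250 [((np.uint8(29), np.uint8(29), np.uint8(33)), (np.float64(647.0), np.float64(104.0), np.float64(321.0))), ((np.uint8(66), np.uint8(54), np.uint8(43)), (np.float64(621.0), np.float64(102.0), np.float64(270.0)))]
260 [((np.uint8(28), np.uint8(28), np.uint8(32)), (np.float64(647.0), np.float64(103.0), np.float64(327.0))), ((np.uint8(133), np.uint8(108), np.uint8(81)), (np.float64(621.0), np.float64(102.0), np.float64(281.0)))]
```

The fingers closed above the tab. Both cameras put the fingertips at z≈0.22 while the reported TCP is at 0.2006, so they end about 20 mm behind the TCP, not 19 mm ahead. I'll correct for about 39 mm: open, go lower, and check the width.

Call:
{"name": "jog_arm", "arguments": {"targets": [[2.6, [0, 0, 0], 0], [2.6, [0, 0, 0], 0], [2.6, [0, 0, 0], 0], [2.6, [0, 1.5, 0], 0], [2.6, [0, 3, 0], 0], [2.6, [0, 3.7, 0], 0], [2.6, [0, 3.7, 0], 0], [0, [0, 3.7, 0], 0], [0, [0, 3.7, 0], 0], [0, [0, 3.7, 0], 0]], "grip_force": 30}}

```text
time_s: 4.95
ee_pos: [0.6142, 0.1019, 0.1642]
eef_rot: [-1.57, 0.0, -1.614]
force: [0.3, -0.9, 2.3]
grip_width: 0.0075
```

Call:
{"name": "jog_arm", "arguments": {"targets": [[0, [0, 0, 0], 0], [0, [0, 0, 0], 0], [0, [0, 0, 0], 0]]}}

```text
time_s: 5.25
ee_pos: [0.6142, 0.1019, 0.1642]
eef_rot: [-1.57, 0.0, -1.614]
force: [-1.1, -0.4, 5.9]
grip_width: 0.0079
```

```bash
python3 - <<'E'
from h import *
o=ctrl.get_obs(); print(o['force'],o['moment'],o['grip_width']); go([.6139,.1019,.2006],-92.5)
img,W,K,M,k=shot('side')
for v in range(188,206,2):
    print(v,[(img[v,u].tolist(),(W[v,u]*1000).round().tolist()) for u in (227,231)])
E
```

```text
[-1.14441904 -0.35720237  5.85011699] [-0.07032134  0.16046384 -0.01794086] 0.007934464623819285
shift [ 0.   -3.64 -0.02] turn 0.0004 at [0.6142 0.1019 0.1642] yaw -92.48
188 [([95, 94, 91], [584.0, 184.0, 286.0]), ([81, 79, 76], [606.0, 109.0, 235.0])]
190 [([102, 101, 97], [614.0, 119.0, 233.0]), ([88, 87, 83], [606.0, 111.0, 230.0])]
192 [([105, 105, 101], [614.0, 117.0, 226.0]), ([90, 88, 85], [607.0, 109.0, 222.0])]
194 [([106, 103, 101], [615.0, 116.0, 219.0]), ([90, 88, 85], [606.0, 112.0, 218.0])]
196 [([104, 103, 100], [615.0, 117.0, 213.0]), ([93, 90, 87], [606.0, 111.0, 211.0])]
198 [([105, 104, 100], [616.0, 117.0, 206.0]), ([94, 91, 89], [607.0, 110.0, 204.0])]
200 [([105, 105, 102], [616.0, 116.0, 199.0]), ([95, 94, 92], [607.0, 112.0, 198.0])]
202 [([102, 99, 97], [616.0, 118.0, 194.0]), ([95, 93, 90], [606.0, 114.0, 194.0])]
204 [([123, 74, 44], [621.0, 107.0, 179.0]), ([103, 84, 74], [607.0, 113.0, 186.0])]
```

Call:
{"name": "jog_arm", "arguments": {"targets": [[0, [0, -0.9, -0.42], 0], [0, [0, -1.8, -0.84], 0], [0, [0, -2.7, -1.26], 0], [0, [0, -3.6, -1.68], 0], [0, [0, -4.5, -2.1], 0], [0, [0, -5.4, -2.52], 0], [0, [0, -6.3, -2.94], 0], [0, [0, -7.2, -3.36], 0], [0, [0, -9, -4], 0], [0, [0, -9, -4], 0]], "grip_force": 40}}

```text
time_s: 6.3
ee_pos: [0.5742, 0.1038, 0.2562]
eef_rot: [-1.567, 0.001, -1.614]
force: [1.0, -0.4, -0.7]
grip_width: 0.0078
```

```bash
python3 - <<'E'
from h import *
o=ctrl.get_obs(); print(o['force'],o['grip_width'])
ty=np.radians(14.4); c=np.array([.4435,.323]); ay=np.array([-np.sin(ty),np.cos(ty)])
t=c-.045*ay; print(t); go([*t,.25],14.4-90); go([*t,.08],14.4-90)
img,W,K,M,k=shot('side','s4.png')
E
```

```text
[ 1.01087075 -0.35236463 -0.72044488] 0.007798099446764659
[0.45469104 0.27941376]
shift [-17.03   0.58 -12.7 ] turn -0.2944 at [0.5742 0.1038 0.2562] yaw -92.47
shift [-17.02  17.58 -12.76] turn -0.2944 at [0.5742 0.1038 0.2562] yaw -92.47
```

View pics/s4.png

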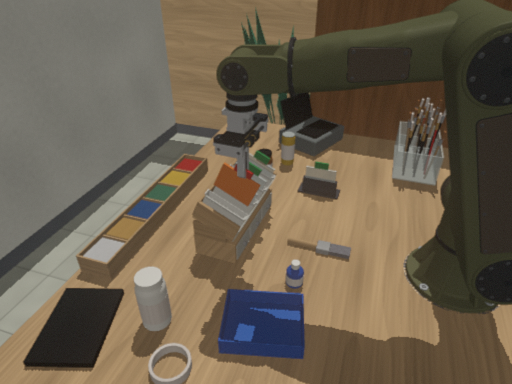

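Orange divider is out, still tilted, at (240,188). To the tray.

```bash
python3 - <<'E'
from h import *
ty=np.radians(14.4); c=np.array([.4435,.323]); ay=np.array([-np.sin(ty),np.cos(ty)]); ax=np.array([np.cos(ty),np.sin(ty)])
t=c-.045*ay-.041*ax; print(t); go([*t,.26],14.4-90)
E
```

```text
[0.41497914 0.26921747]
shift [-15.85  -0.57 -16.61] turn -0.2945 at [0.5741 0.1037 0.2545] yaw -92.47
```

Call:
{"name": "jog_arm", "arguments": {"targets": [[0, [-1, -3, -2], 0], [0, [-5, -3, -6], -0.1], [0, [-9, -3, -10], -0.2], [0, [-13, -2, -14], -0.294], [0, [-15.8, -0.6, -16.6], -0.294], [0, [-15.8, 5, -16.6], -0.294], [0, [-15.8, 9, -16.6], -0.294], [0, [-15.8, 13, -16.6], -0.294], [0, [-15.8, 14.5, -16.6], -0.294], [0, [-15.8, 14.5, -16.6], -0.294]]}}

```text
time_s: 7.35
ee_pos: [0.4136, 0.2679, 0.1057]
eef_rot: [-1.576, -0.001, -1.32]
force: [-0.6, -1.0, -0.4]
grip_width: 0.0075
```

```bash
python3 - <<'E'
from h import *
go([.415,.269,.080],14.4-90)
img,W,K,M,k=shot('side')
hsv=cv2.cvtColor(img,cv2.COLOR_RGB2HSV); H,S,V=[hsv[...,i].astype(int) for i in range(3)]
m=(H>=5)&(H<=16)&(S>170)&(W[...,1]>.2)&(W[...,2]>.005); p=W[m]; print(len(p),p.min(0).round(3),p.max(0).round(3))
i=p[:,2].argsort()[:5]; print(p[i].round(3))
E
```

```text
shift [-0.07  2.56  0.18] turn -0.0005 at [0.4136 0.2679 0.1057] yaw -75.63
717 [0.37  0.256 0.043] [0.492 0.292 0.151]
[[0.403 0.269 0.043]
 [0.408 0.269 0.046]
 [0.404 0.268 0.046]
 [0.413 0.271 0.046]
 [0.399 0.267 0.046]]
```

Call:
{"name": "jog_arm", "arguments": {"targets": [[0, [0, 1.5, 0.1], 0], [0, [0, 2.6, 0.1], 0], [0, [0, 2.8, 0.1], 0], [2, [0, 2.8, 0.1], 0], [2, [0, 2.8, 0.1], 0], [2, [0, 2.8, 0.1], 0], [2, [0, 4.3, 0.1], 0], [2, [-1.5, 4.3, 0.1], 0], [2, [-3, 4.3, 0.1], 0], [2, [-3, 4.3, 0.1], 0]]}}

```text
time_s: 8.4
ee_pos: [0.4081, 0.3001, 0.0661]
eef_rot: [-1.57, 0.001, -1.318]
force: [0.0, 0.2, -0.5]
grip_width: 0.0199
```

Call:
{"name": "jog_arm", "arguments": {"targets": [[2, [-1.2, 0, 0], 0], [2, [-1.2, -3, 0], 0], [2, [-1.2, -7, 0], 0], [2, [-1.2, -12, 0], 0], [2, [-1.2, -17, 0], 0], [2, [-1.2, -17, 0], 0]]}}

```text
time_s: 9.0
ee_pos: [0.407, 0.3113, 0.2425]
eef_rot: [-1.56, 0.004, -1.32]
force: [0.7, 0.4, -0.6]
grip_width: 0.0202
```

```bash
python3 - <<'E'
from h import *
print(ctrl.get_obs()['force'])
img,W,K,M,k=shot('side','s5.png')
hsv=cv2.cvtColor(img,cv2.COLOR_RGB2HSV); H,S,V=[hsv[...,i].astype(int) for i in range(3)]
m=(H<=16)&(S>150)&(W[...,1]>.2)&(W[...,2]>.003)&(W[...,0]<.56); p=W[m]; print(len(p),p.min(0).round(3),p.max(0).round(3))
go([.433,-.303,.25],-93.3)
E
```

```text
[ 0.67958151  0.36381977 -0.57431389]
1277 [0.384 0.279 0.009] [0.504 0.378 0.018]
shift [ 60.11  -1.32 -12.64] turn 0.3086 at [0.4062 0.3107 0.2387] yaw -75.62
```

View pics/s5.png

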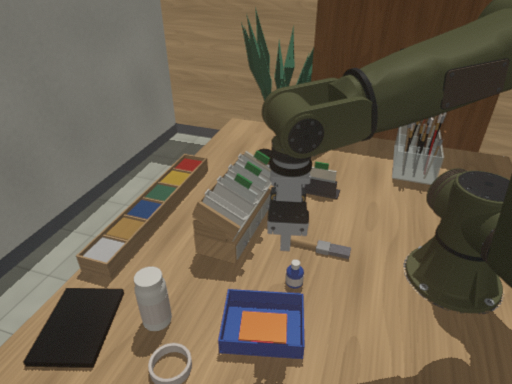

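Orange lies flat in the tray (265,327). Next, hover over the stand.

Call:
{"name": "jog_arm", "arguments": {"targets": [[3, [60.1, -3, -12.3], 0.309], [3, [60.1, -3, -12.3], 0.309], [3, [60.1, -3, -12.3], 0.309], [3, [60.1, -3, -12.3], 0.309], [3, [60.1, -3, -12.3], 0.309], [3, [60.1, -3, -12.3], 0.309], [3, [60.1, -3, -12.3], 0.309], [3, [60.1, -3, -12.3], 0.309], [3, [60.1, -3, -12.3], 0.309], [3, [60.1, -3, -12.3], 0.309]], "grip_force": 8}}

```text
time_s: 10.05
ee_pos: [0.4294, -0.1909, 0.2591]
eef_rot: [-1.572, 0.001, -1.629]
force: [0.7, 0.2, -0.7]
grip_width: 0.0303
```

```bash
python3 - <<'E'
from h import *
go([.438,-.303,.17],-93.3)
E
```

```text
shift [11.14  8.9   1.52] turn -0.0007 at [ 0.4294 -0.1909  0.2591] yaw -93.34
```

Call:
{"name": "jog_arm", "arguments": {"targets": [[3, [9, 2, 1.5], 0], [3, [9, 5, 1.5], 0], [3, [9, 8, 1.5], 0], [3, [9, 8, 1.5], 0], [3, [9, 8, 1.5], 0], [3, [9, 8, 1.5], 0]]}}

```text
time_s: 10.65
ee_pos: [0.4404, -0.2795, 0.1818]
eef_rot: [-1.569, -0.001, -1.628]
force: [0.2, -0.5, -0.3]
grip_width: 0.0299
```

```bash
python3 - <<'E'
from h import *
img,W,K,M,k=shot('wrist','w6.png')
hsv=cv2.cvtColor(img,cv2.COLOR_RGB2HSV); H,S,V=[hsv[...,i].astype(int) for i in range(3)]
Z=W[...,2]
near=(abs(W[...,0]-.433)<.1)&(abs(W[...,1]+.303)<.06)
for t,m in(('gr',(H>45)&(H<85)&(S>80)&(Z>.09)&near),('top',(Z>.085)&(Z<.13)&near),('side?',(Z>.045)&(Z<.13)&near)):
    p=W[m&np.isfinite(Z)]
    q=cv2.minAreaRect(p[:,:2].astype(np.float32)); print(t,len(p),np.median(p,0).round(4),np.round(q[0],4),np.round(q[1],4),q[2],np.percentile(p,[2,98],axis=0).round(4))
go([.438,-.303,.075],-93.3)
E
```

```text
gr 351 [ 0.4412 -0.3044  0.1214] [ 0.4385 -0.3022] [0.0126 0.0404] 88.81300354003906 [[ 0.4214 -0.3087  0.1086]
 [ 0.4584 -0.3002  0.1229]]
top 695 [ 0.4504 -0.3039  0.1069] [ 0.4338 -0.3043] [0.008  0.1091] 88.45848083496094 [[ 0.3948 -0.3088  0.0884]
 [ 0.4871 -0.2996  0.1228]]
side? 1358 [ 0.4503 -0.3013  0.0885] [ 0.4333 -0.304 ] [0.0186 0.1241] 88.28852081298828 [[ 0.3793 -0.314   0.0474]
 [ 0.4936 -0.2944  0.1225]]
shift [ 2.34 10.69 -0.14] turn 0.0005 at [ 0.4404 -0.2795  0.1818] yaw -93.27
```

View pics/w6.png

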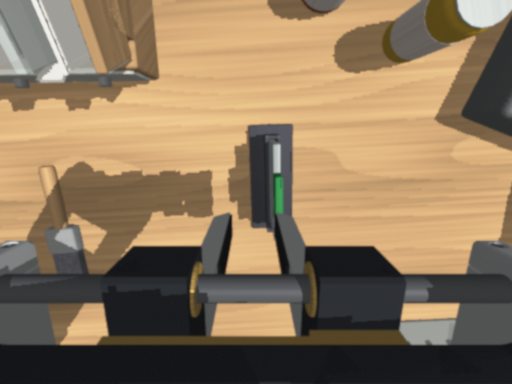

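Call:
{"name": "jog_arm", "arguments": {"targets": [[3, [2.45, 0, -0.2], -0.017], [3, [2.45, 0, -0.2], -0.017], [3, [2.45, 1.5, -0.2], -0.017], [3, [2.45, 2.5, -0.2], -0.017], [3, [2.45, 2.5, -0.2], -0.017], [3, [2.45, 2.5, -0.2], -0.017]]}}

```text
time_s: 11.3
ee_pos: [0.4365, -0.304, 0.1555]
eef_rot: [-1.57, -0.0, -1.612]
force: [-0.4, -0.2, 0.5]
grip_width: 0.0301
```

```bash
python3 - <<'E'
from h import *
img,W,K,M,k=shot('wrist')
hsv=cv2.cvtColor(img,cv2.COLOR_RGB2HSV); H,S,V=[hsv[...,i].astype(int) for i in range(3)]
Z=W[...,2]
near=(abs(W[...,0]-.433)<.1)&(abs(W[...,1]+.303)<.06)
for t,m in(('gr',(H>45)&(H<85)&(S>80)&(Z>.116)&near),('top',(Z>.085)&(Z<.13)&near)):
    p=W[m&np.isfinite(Z)]
    q=cv2.minAreaRect(p[:,:2].astype(np.float32)); print(t,len(p),np.median(p,0).round(4),np.round(q[0],4),np.round(q[1],4),q[2],np.percentile(p,[2,98],axis=0).round(4))
go([.438,-.304,.075],-92.3)
E
```

```text
gr 466 [ 0.4352 -0.3047  0.1216] [ 0.4345 -0.3046] [0.0079 0.0483] 88.62940216064453 [[ 0.4113 -0.3086  0.1196]
 [ 0.4581 -0.3005  0.1229]]
top 922 [ 0.4435 -0.3048  0.1202] [ 0.434  -0.3045] [0.008  0.1088] 88.51020050048828 [[ 0.3821 -0.3091  0.0955]
 [ 0.4867 -0.3002  0.1227]]
shift [-0.02  8.06  0.14] turn -0.0008 at [ 0.4365 -0.3041  0.1556] yaw -92.34
```

Call:
{"name": "jog_arm", "arguments": {"targets": [[3, [0.05, 3, 0.2], -0.014], [3, [0.05, 6, 0.2], -0.014], [3, [0.05, 8, 0.2], -0.014], [3, [0.05, 8, 0.2], -0.014], [0, [0.05, 8, 0.2], -0.014], [0, [0.05, 8, 0.2], -0.014], [0, [0.05, 8, 0.2], -0.014], [0, [0.05, 8, 0.2], -0.014], [0, [0.05, 8, 0.2], -0.014]], "grip_force": 12}}

```text
time_s: 12.25
ee_pos: [0.4387, -0.3052, 0.0761]
eef_rot: [-1.569, -0.001, -1.598]
force: [-1.3, 1.0, 7.3]
grip_width: 0.0079
```

Call:
{"name": "jog_arm", "arguments": {"targets": [[0, [0, -1, 0], 0], [0, [0, -2, 0], 0], [0, [0, -3.2, 0], 0], [0, [0, -3.2, 0], 0]]}}

```text
time_s: 12.65
ee_pos: [0.4389, -0.3054, 0.1091]
eef_rot: [-1.568, -0.002, -1.598]
force: [0.6, 0.4, -1.4]
grip_width: 0.0082
```

```bash
cat >> h.py <<'E'
def plate(c,rad=.1):
    "tilt of the clear plate held: from side camera, points near c above/around"
    img,W,*_=shot('side'); hsv=cv2.cvtColor(img,cv2.COLOR_RGB2HSV).astype(int); H,S,V=hsv[...,0],hsv[...,1],hsv[...,2]
    near=(np.linalg.norm(W-np.array(c),axis=-1)<rad)
    g=near&(H>45)&(H<85)&(S>80)
    w=near&(S<70)&(V>110)
    for t,m in(('green',g),('plate',w)):
        p=W[m]
        if len(p)<10: print(t,len(p)); continue
        q=cv2.minAreaRect(p[:,[0,2]].astype(np.float32)); print(t,len(p),np.median(p,0).round(4),np.round(q[0],4),np.round(q[1],4),round(q[2],1),'y',np.percentile(p[:,1],[5,95]).round(4))
    return img
E
python3 - <<'E'
from h import *
o=ctrl.get_obs(); print(o['ee_pos'],o['force'],o['grip_width'])
plate([.434,-.304,.1])
E
```

```text
[ 0.43892273 -0.30543253  0.10909185] [ 0.63064462  0.35336317 -1.39968453] 0.00815103550611148
green 34 [ 0.4232 -0.3014  0.1478] [0.4351 0.1462] [0.0219 0.0437] 84.4 y [-0.3084 -0.2966]
plate 554 [ 0.4342 -0.3018  0.0975] [0.4378 0.1197] [0.1141 0.1337] 0.6 y [-0.3062 -0.2973]
```

Call:
{"name": "jog_arm", "arguments": {"targets": [[0, [0, -0.1, -0.7], 0], [0, [0, -0.3, -1.4], 0], [0, [0, -0.5, -2.1], 0], [0, [0, -0.7, -2.8], 0], [0, [0, -0.8, -3.5], 0], [0, [0, -0.9, -4.2], 0], [0, [0, -1, -4.8], 0], [0, [0, -1, -5.3], 0], [0, [0, -1, -5.3], 0]]}}

```text
time_s: 13.6
ee_pos: [0.3845, -0.3034, 0.1168]
eef_rot: [-1.571, 0.0, -1.598]
force: [0.9, -1.2, 1.3]
grip_width: 0.0079
```

```bash
python3 - <<'E'
from h import *
o=ctrl.get_obs(); print(o['ee_pos'],o['force'],o['moment'],o['grip_width'])
img=plate([.41,-.304,.12])
cv2.imwrite('pics/c7.png',cv2.resize(cv2.cvtColor(img,cv2.COLOR_RGB2BGR)[110:220,260:400],None,fx=5,fy=5,interpolation=2))
E
```

```text
[ 0.38451249 -0.30342039  0.11682884] [ 0.89383016 -1.22967151  1.29843294] [-0.06069449 -0.26113011 -0.00338067] 0.00790305268151166
green 29 [ 0.3994 -0.3003  0.156 ] [0.3871 0.1544] [0.0445 0.0215] 24.4 y [-0.3055 -0.2974]
plate 650 [ 0.4153 -0.3008  0.107 ] [0.4052 0.1198] [0.1095 0.129 ] 28.2 y [-0.3055 -0.2961]
```

View pics/c7.png

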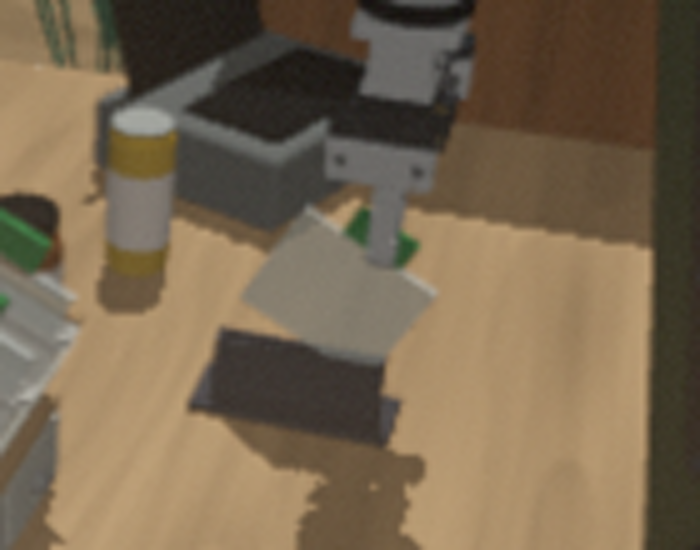

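The plate (340,290 in the crop) is tilted about 25°, still resting in the pocket. Firm grip, lift, measure the tilt.

Call:
{"name": "jog_arm", "arguments": {"targets": [[0, [0, 0, 0], 0], [0, [0, 0, 0], 0], [0, [0, -2, 0], 0], [0, [0, -5, 0], 0], [0, [0, -9, 0], 0], [0, [0, -13, 0], 0], [0, [0, -16, 0], 0], [0, [0, -16, 0], 0], [0, [0, -16, 0], 0]], "grip_force": 30}}

```text
time_s: 14.55
ee_pos: [0.3851, -0.3032, 0.2761]
eef_rot: [-1.572, 0.001, -1.598]
force: [-0.4, -0.4, -1.2]
grip_width: 0.0077
```

```bash
python3 - <<'E'
from h import *
p=T_tool()[:3,3]; print(p.round(4),ctrl.get_obs()['qpos'].round(2))
img,W,*_=shot('side'); hsv=cv2.cvtColor(img,cv2.COLOR_RGB2HSV).astype(int); H,S,V=np.moveaxis(hsv,-1,0)
m=(abs(W[...,1]-p[1])<.012)&(W[...,2]>p[2]-.12)&(W[...,2]<p[2]+.1)&(abs(W[...,0]-p[0])<.16)
q=W[m]-p
plate=q[q[:,2]<.03]  # below fingers' mass
r=cv2.minAreaRect(plate[:,[0,2]].astype(np.float32)); print(len(q),len(plate),r, q[:,2].min())
print(cv2.boxPoints(r).round(4))
vis=np.zeros((260,330,3),np.uint8)
for a,c in zip(q,img[m]): 
    cv2.circle(vis,(int(165+a[0]*1000),int(120-a[2]*1000)),2,c[::-1].tolist(),-1)
cv2.imwrite('pics/c8.png',cv2.resize(vis,None,fx=2,fy=2))
np.savez('pl.npz',q=q,c=img[m])
E
```

```text
[ 0.3851 -0.3032  0.2761] [-0.74  0.11  1.55 -0.    1.48  0.86]
933 811 ((0.025884684175252914, -0.008332081139087677), (0.10964725911617279, 0.10658015310764313), 26.79191017150879) -0.0774072785120456
[[-0.0471  0.0145]
 [ 0.001  -0.0806]
 [ 0.0988 -0.0312]
 [ 0.0508  0.0639]]
```

View pics/c8.png

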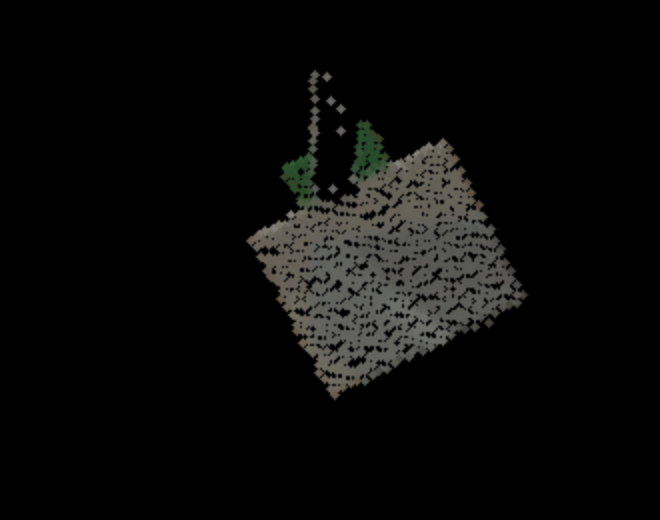

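```bash
python3 - <<'E'
from h import *
c,s=np.cos(np.radians(25)),np.sin(np.radians(25)); yd=np.radians(YD)
Rz=np.array([[np.cos(yd),-np.sin(yd)],[np.sin(yd),np.cos(yd)]])
for f in('side0','w1','s2'):
    z=np.load(f+'.npz'); img,W=z['img'],z['W'].copy(); hsv=cv2.cvtColor(img,cv2.COLOR_RGB2HSV).astype(int); H,S,V=np.moveaxis(hsv,-1,0)
    g=((H>45)&(H<85)&(S>80)&(W[...,2]>.185)&(W[...,0]>.55)&(W[...,0]<.67)).astype(np.uint8)
    r=(((H<5)|(H>175))&(S>130)&(W[...,2]>.18)&(W[...,0]>.55)&(W[...,0]<.67)&(abs(W[...,1]-.1)<.02)).astype(np.uint8)
    for t,m,L,h in(('g',g,.1025,.025),('r',r,.09,.02)):
        k,l,st,_=cv2.connectedComponentsWithStats(m)
        for i in range(1,k):
            if st[i,4]<30: continue
            p=W[l==i].copy(); p[:,:2]=p[:,:2]@Rz   # display-aligned axes
            a=p[:,0]*c+p[:,2]*s; b=-p[:,0]*s+p[:,2]*c
            qa=np.percentile(a,[1,99]); qb=np.percentile(b,[1,99])
            A=qa.mean(); B=qb[1]-h/2; # use top edge
            x=A*c-B*s; zz=A*s+B*c
            print(f,t,'len',np.diff(qa).round(4),'h',np.diff(qb).round(4),'y',np.median(p[:,1]).round(4),'tab xz',np.round([x,zz],4),'slot',np.round([x+L*s,zz-L*c],4))
E
```

```text
side0 g len [0.0444] h [0.0243] y -0.0936 tab xz [0.6026 0.2086] slot [0.6459 0.1157]
side0 g len [0.044] h [0.0211] y -0.0183 tab xz [0.6025 0.209 ] slot [0.6458 0.1161]
side0 g len [0.0445] h [0.0221] y 0.0564 tab xz [0.6024 0.2086] slot [0.6457 0.1157]
side0 r len [0.046] h [0.0171] y 0.1313 tab xz [0.6075 0.1988] slot [0.6456 0.1173]
w1 g len [0.0467] h [0.0229] y 0.0554 tab xz [0.6035 0.2089] slot [0.6468 0.116 ]
w1 g len [0.0464] h [0.022] y -0.0173 tab xz [0.6036 0.2087] slot [0.6469 0.1158]
w1 g len [0.0465] h [0.023] y -0.0921 tab xz [0.6036 0.2085] slot [0.6469 0.1156]
w1 r len [0.0473] h [0.0173] y 0.1283 tab xz [0.6085 0.1972] slot [0.6465 0.1156]
s2 g len [0.0449] h [0.0232] y -0.0936 tab xz [0.6029 0.2089] slot [0.6463 0.116 ]
s2 g len [0.0443] h [0.0219] y -0.0183 tab xz [0.6026 0.2089] slot [0.6459 0.116 ]
s2 g len [0.0456] h [0.022] y 0.0566 tab xz [0.6029 0.2093] slot [0.6462 0.1164]
s2 r len [0.046] h [0.0184] y 0.1316 tab xz [0.6076 0.198 ] slot [0.6456 0.1164]
```

```bash
cat >> h.py <<'E'
yd=np.radians(YD); S25,C25=np.sin(np.radians(25)),np.cos(np.radians(25))
def tgt(L,off=(.0495,-.0555),yp=.1286):
    x=.6462-S25*L-off[0]; z=.115+C25*L-off[1]
    return [x*np.cos(yd)-yp*np.sin(yd), x*np.sin(yd)+yp*np.cos(yd), z]
E
python3 - <<'E'
from h import *
p=tgt(.085); print(np.round(p,4)); go([p[0],p[1],.35],-92.5)
E
```

```text
[0.5659 0.104  0.2475]
shift [-41.2   -7.43  16.97] turn 0.0165 at [ 0.3849 -0.3031  0.2754] yaw -91.55
```

Call:
{"name": "jog_arm", "arguments": {"targets": [[0, [-1, -4, 0.5], 0], [0, [-4, -7.4, 2], 0], [0, [-41.2, -7.4, 17], 0.0165], [0, [-41.2, -7.4, 17], 0.0165], [0, [-41.2, -7.4, 17], 0.0165], [0, [-41.2, -7.4, 17], 0.0165], [0, [-41.2, -7.4, 17], 0.0165], [0, [-41.2, -7.4, 17], 0.0165], [0, [-41.2, -7.4, 17], 0.0165], [0, [-41.2, -7.4, 17], 0.0165]]}}

```text
time_s: 15.6
ee_pos: [0.5661, 0.1049, 0.349]
eef_rot: [-1.574, -0.001, -1.614]
force: [0.7, -1.3, -0.1]
grip_width: 0.0078
```

Call:
{"name": "jog_arm", "arguments": {"targets": [[0, [0, 0, 0], 0], [0, [0, 0, 0], 0], [0, [0, 0, 0], 0]]}}

```text
time_s: 15.9
ee_pos: [0.5656, 0.1019, 0.3501]
eef_rot: [-1.572, -0.0, -1.615]
force: [-0.0, -0.0, -1.1]
grip_width: 0.0081
```

```bash
python3 - <<'E'
from h import *
p=tgt(.085); go([p[0],p[1],.35],-92.5); go(p,-92.5)
E
```

```text
shift [-0.21  0.01  0.01] turn -0.0008 at [0.5656 0.1019 0.3501] yaw -92.55
shift [-0.22 10.26  0.03] turn -0.0008 at [0.5656 0.1019 0.3501] yaw -92.55
```

Descend to L = 85 mm on the slot line and check the plate's pose there.

Call:
{"name": "jog_arm", "arguments": {"targets": [[0, [-0.22, 3, 0], 0], [0, [-0.22, 6, 0], 0], [0, [-0.22, 9, 0], 0], [0, [-0.22, 10.2, 0], 0], [0, [-0.22, 10.2, 0], 0], [0, [-0.22, 10.2, 0], 0]]}}

```text
time_s: 16.5
ee_pos: [0.5664, 0.1045, 0.2505]
eef_rot: [-1.569, 0.0, -1.615]
force: [-0.8, 0.6, -0.9]
grip_width: 0.0074
```

```bash
python3 - <<'E'
from h import *
go(tgt(.085),-92.5); T=T_tool(); p=T[:3,3]
Rz=np.array([[np.cos(yd),-np.sin(yd)],[np.sin(yd),np.cos(yd)]])
img,W,*_=shot('side','s9.png'); Q=W.copy(); Q[...,:2]=Q[...,:2]@Rz; pp=p.copy(); pp[:2]=p[:2]@Rz; print('tcp disp',pp.round(4))
d=Q-pp
m=(abs(d[...,1]-.004)<.012)&(d[...,2]<.03)&(d[...,2]>-.1)&(abs(d[...,0]-.025)<.085)
q=d[m]; r=cv2.minAreaRect(q[:,[0,2]].astype(np.float32)); print(len(q),r,cv2.boxPoints(r).round(4).tolist(),'y',np.median(q[:,1]))
iw,Ww,*_=shot('wrist')
a=cv2.cvtColor(img,cv2.COLOR_RGB2BGR)[130:270,170:340]; b=cv2.cvtColor(iw,cv2.COLOR_RGB2BGR)[80:300,130:400]
cv2.imwrite('pics/c9.png',np.hstack([cv2.resize(a,(390,330)),cv2.resize(b,(400,330))]))
E
```

```text
shift [ 0.05  0.29 -0.05] turn -0.0008 at [0.5664 0.1045 0.2505] yaw -92.55
tcp disp [0.5613 0.1291 0.2505]
1325 ((0.03893158212304115, -0.03330594301223755), (0.11016005277633667, 0.1674722135066986), 27.038969039916992) [[-0.04820000007748604, 0.016200000420212746], [0.027899999171495438, -0.13289999961853027], [0.12610000371932983, -0.08290000259876251], [0.04989999905228615, 0.06629999727010727]] y 0.0034442180521465915
```

View pics/c9.png

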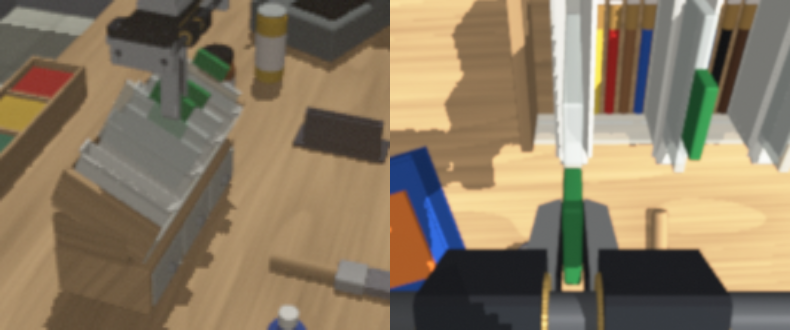

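Plate lines up with its slot column (572 in the wrist crop), tilt ~27°. I've now used my 12 pictures, so the remaining checks are numeric. Inserting in steps, watching the force.

Call:
{"name": "jog_arm", "arguments": {"targets": [[0, [0.05, 0.9, 0.4], 0], [0, [0.05, 1.6, 0.72], 0], [0, [0.05, 2.3, 1.04], 0], [0, [0.05, 2.9, 1.33], 0], [0, [0.05, 2.9, 1.33], 0]], "grip_force": 25}}

```text
time_s: 17.1
ee_pos: [0.5792, 0.1039, 0.2186]
eef_rot: [-1.573, -0.0, -1.615]
force: [0.9, 0.1, -1.4]
grip_width: 0.008
```

```bash
cat >> h.py <<'E'
def stat():
    o=ctrl.get_obs(); p=np.array(o['ee_pos']); x=p[0]*np.cos(yd)+p[1]*np.sin(yd); y=-p[0]*np.sin(yd)+p[1]*np.cos(yd)
    dx,dz=x+.0495-.6462,p[2]-.0555-.115
    print('L',round(-dx*S25+dz*C25,4),'across',round(dx*C25+dz*S25,4),'y',round(y-.1286,4),'F',o['force'].round(1),'M',o['moment'].round(2),'w',round(o['grip_width'],4),'t',o['time_s'])
E
python3 -c "
from h import *
stat()"
```

```text
L 0.0531 across -0.0001 y 0.0004 F [ 0.9  0.1 -1.4] M [-0.01  0.01  0.02] w 0.008 t 17.1
```

In the flare with no contact; continuing.

Call:
{"name": "jog_arm", "arguments": {"targets": [[0, [0.03, 0.5, 0.23], 0], [0, [0.03, 1, 0.46], 0], [0, [0.03, 1.5, 0.7], 0], [0, [0.03, 2, 0.93], 0], [0, [0.03, 2, 0.93], 0]]}}

```text
time_s: 17.6
ee_pos: [0.5885, 0.1032, 0.1989]
eef_rot: [-1.572, -0.0, -1.615]
force: [-0.2, -0.4, -0.4]
grip_width: 0.0076
```

```bash
python3 -c "
from h import *
stat()"
```

```text
L 0.0314 across -0.0 y 0.0001 F [-0.2 -0.4 -0.4] M [ 0.01 -0.04 -0.04] w 0.0076 t 17.6
```

Call:
{"name": "jog_arm", "arguments": {"targets": [[0, [0, 0.5, 0.23], 0], [0, [0, 1, 0.46], 0], [0, [0, 1.5, 0.7], 0], [0, [0, 2, 0.93], 0], [0, [0, 2.3, 1.07], 0], [0, [0, 2.3, 1.07], 0]]}}

```text
time_s: 18.2
ee_pos: [0.5993, 0.1027, 0.1764]
eef_rot: [-1.571, -0.0, -1.615]
force: [-0.1, -0.7, -0.4]
grip_width: 0.008
```

```bash
python3 -c "
from h import *
stat()"
```

```text
L 0.0064 across 0.0002 y 0.0001 F [-0.1 -0.7 -0.4] M [ 0.02 -0.03 -0.  ] w 0.008 t 18.2
```

Call:
{"name": "jog_arm", "arguments": {"targets": [[0, [0, 0.3, 0.14], 0], [0, [0, 0.6, 0.28], 0], [0, [0, 0.8, 0.37], 0], [0, [0, 1, 0.46], 0], [0, [0, 1, 0.46], 0]], "grip_force": 15}}

```text
time_s: 18.7
ee_pos: [0.6057, 0.1025, 0.1703]
eef_rot: [-1.564, 0.001, -1.615]
force: [0.1, -0.3, 19.8]
grip_width: 0.008
```

```bash
python3 -c "
from h import *
stat()"
```

```text
L -0.0018 across 0.0035 y 0.0003 F [ 0.1 -0.3 19.8] M [-0.25 -0.18 -0.02] w 0.008 t 18.7
```

Call:
{"name": "jog_arm", "arguments": {"targets": [[0, [0, -0.3, 0], 0], [2.4, [0, -0.3, 0], 0], [2.4, [0, -0.3, 0], 0], [2.4, [0, -0.3, 0], 0], [2.4, [0, -3, -0.3], 0], [2.4, [0, -7, -0.6], 0], [2.4, [0, -10, -8], 0], [2.4, [0, -10, -12], 0], [2.4, [0, -10, -12], 0]]}}

```text
time_s: 19.6
ee_pos: [0.4814, 0.108, 0.2681]
eef_rot: [-1.569, 0.0, -1.614]
force: [0.5, -0.4, 0.0]
grip_width: 0.0244
```

```bash
cat > tabs.py <<'E'
from h import *
Rz=np.array([[np.cos(yd),-np.sin(yd)],[np.sin(yd),np.cos(yd)]]); print(ctrl.get_obs()['force'].round(1))
for f in('side','wrist'):
    img,W,*_=shot(f); hsv=cv2.cvtColor(img,cv2.COLOR_RGB2HSV).astype(int); H,S,V=np.moveaxis(hsv,-1,0)
    g=((H>45)&(H<85)&(S>80)&(W[...,2]>.185)&(W[...,0]>.53)&(W[...,0]<.69)).astype(np.uint8)
    k,l,st,_=cv2.connectedComponentsWithStats(g)
    for i in range(1,k):
        if st[i,4]<30: continue
        p=W[l==i].copy(); p[:,:2]=p[:,:2]@Rz
        a=p[:,0]*C25+p[:,2]*S25; b=-p[:,0]*S25+p[:,2]*C25
        h=np.polyfit(*zip(*[(x,np.percentile(b[abs(a-x)<.004],95)) for x in np.linspace(a.min()+.005,a.max()-.005,9)]),1)[0]
        r=cv2.minAreaRect(p[:,[0,2]].astype(np.float32))
        print(f,'y',np.median(p[:,1]).round(4),'along',np.percentile(a,[1,99]).round(4),'up',np.percentile(b,[1,99]).round(4),'topedge tilt vs 25: %.1f'%np.degrees(np.arctan(h)),'rect',round(r[2],1))
E
python3 tabs.py
```

```text
[ 0.5 -0.4  0. ]
side y -0.0924 along [0.6114 0.6447] up [-0.076  -0.0602] topedge tilt vs 25: -24.7 rect 3.3
side y -0.0184 along [0.6123 0.6563] up [-0.0757 -0.0537] topedge tilt vs 25: 0.7 rect 25.3
side y 0.0564 along [0.6121 0.6573] up [-0.0749 -0.0531] topedge tilt vs 25: 0.5 rect 24.5
side y 0.1319 along [0.6102 0.655 ] up [-0.0746 -0.0523] topedge tilt vs 25: 1.0 rect 25.3
wrist y 0.0567 along [0.6106 0.658 ] up [-0.0744 -0.0532] topedge tilt vs 25: 0.4 rect 24.2
wrist y -0.0174 along [0.6105 0.658 ] up [-0.076  -0.0532] topedge tilt vs 25: 0.3 rect 24.0
wrist y -0.092 along [0.6104 0.6535] up [-0.0777 -0.0538] topedge tilt vs 25: -25.7 rect 26.1
wrist y 0.1292 along [0.6083 0.6562] up [-0.0729 -0.053 ] topedge tilt vs 25: 0.7 rect 2.8
```

New tab is level with its fixed neighbours (within 0.8 mm, tilt within about 0.5°), and the robot is clear. Handing in.

```bash
python3 -c "
from h import *
img,W,*_=shot('side'); hsv=cv2.cvtColor(img,cv2.COLOR_RGB2HSV).astype(int)
m=(hsv[...,0]<=16)&(hsv[...,1]>150)&(W[...,1]>.2)&(W[...,2]>.003)&(W[...,0]<.56); p=W[m]; print(len(p),p.min(0).round(3),p.max(0).round(3))
print(ctrl.hand_in())"
```

```text
1277 [0.384 0.278 0.009] [0.504 0.379 0.017]
the job is handed in; nothing more can be done
None
```

The job is done and handed in at about 20 s of the 67 s allowed. The orange divider is in the blue tray, and the clear divider with the green tab is down in its old slot and released.

**How it went:**
- **Old divider:** I pulled it up the slope, set it down in the tray and tipped it flat.
- **New divider:** I lifted it part-way out of the stand and levered it against the end of the pocket to tilt it about 27° in the grip. Then I slid it down the slot until it pressed on the floor with about 20 N, and let go.

**Last checks:**
- **New divider height and tilt:** its tab top is within 0.8 mm of the neighbouring fixed tabs along the slope, and its tilt within about 0.5°.
- **New divider position:** it sits about 2 mm towards the robot, which is within the slot's end play. I did not press it again after letting go.
- **Old divider:** it lies flat inside the tray, at heights of 9–17 mm.
- **Robot:** it was clear of everything, with a force reading near zero.

**What failed or disagreed:**
- **First grasp:** it closed on nothing. The fingertips are about 20 mm behind the TCP, not 19 mm ahead as stated, and I corrected for that from then on.
- **Tilt fit:** the fit failed for the farthest fixed tab in both pictures, and one of the two tilt estimates for the new tab in the wrist picture was also bad. I disregarded those numbers.
- **Other goods:** I did not measure the jars and tools again at the end; no path was planned near them and I felt no unexpected contact.

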